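Slide the cutting board out over the scrap pan

TASK

Push the small rectangular cutting board along the low steel riser, away from the robot, until its far side sticks out 40 mm past the riser's edge, square to that edge, so that peelings can be scraped off it into the pan below. Slide it flat on the riser with the fingertips, without lifting or tipping it, let go, and leave the round board, the shaker and everything else where they stand.

Things in the scene. Friction and masses are not known exactly. Their poses are not given: they have to be found in the camera images.
- riser: Fixed low bench riser of plain sheet metal: a flat deck 300 mm (its x) by 500 mm (its y), top 60 mm above the bench. Origin on the bench under the middle of the deck; its x axis points away from the robot, square to the far edge, its y axis runs along that edge. It may stand turned by up to 0.12 rad.
- riser_edge (a point): Middle of the top far edge of the riser's deck, 150 mm from the deck's middle, at deck height (60 mm); axes as the riser's. The board must overhang this edge.
- pan: Fixed shallow steel scrap pan with some orange fruit offcuts, 162 mm (x) by 530 mm (y) by 40 mm high, standing on the bench just beyond the riser's far edge and along it. Origin under its middle.
- board: The board to slide: loose rectangular off-white plastic cutting board, 120 mm (its x) by 150 mm (its y) by 10 mm thick, about 0.17 kg, lying flat on the riser's deck, left or right of the shaker, and turned up to 0.3 rad out of square with the riser. Origin in the middle of its underside; its x axis points roughly along the riser's x axis, away from the robot.
- board_front (a point): Middle of the board's far side (+60 mm along its x), half-way up its thickness. Its distance past the riser's edge is the overhang.
- board_back (a point): Middle of the board's near side (-60 mm along its x), half-way up its thickness: the side to push on. There are at least 40 mm of free deck behind it.
- round_board: Loose round off-white plastic board, 130 mm across and 10 mm thick, on the same riser at the other side of the shaker; to be left alone. Origin in the middle of its underside.
- shaker: Loose steel shaker with a bright cap, 41 mm across, 82 mm tall, upright on the deck between the two boards, near the far edge; to be left alone. Origin in the middle of its underside.
- fruit_a: Loose persimmon, 70 mm across, 50 mm high, on the bench to the left of the riser; leave alone. Origin at its underside.
- fruit_b: Another such persimmon, farther out; leave alone. Origin at its underside.
- bowl: Loose steel bowl, 120 mm across, 55 mm high, on the bench to the right of the riser; leave alone. Origin at its underside.
- jar: Loose brown glass jar with a steel lid, 70 mm across, 110 mm tall, on the bench to the right; leave alone. Origin at its underside.
- spoon: Loose spoon, 160 mm long, lying on the bench between the persimmons; leave alone. Origin under its middle.
There are look-alikes about, which are no part of the job. Leave any black or pink look-alike of the board alone.

How it is judged:
At the end, for the whole second after the job is handed in: The rectangular board lies flat and still on the riser's deck, the middle of its far side 32 to 48 mm past the riser's far edge, square to that edge within 0.1 rad (about 6 degrees), and that point within 190 mm of the middle of the edge either way (x of board_front in the frame of riser_edge between 0.032 and 0.048 m and angle between the x axis of board and the x axis of riser, either way round below 0.1 rad and y of board_front in the frame of riser_edge between -0.19 and 0.19 m and angle between board's own z axis and vertical below 0.03 rad and height (world z) of board between 0.057 and 0.063 m and linear speed of board below 0.01 m/s and angular speed of board below 0.05 rad/s); the robot touches nothing.
It fails at once if the cutting board was lifted, tipped or dropped (10 mm up or down, or 0.12 rad) (height (world z) of board above 0.07 m or height (world z) of board below 0.05 m or angle between board's own z axis and vertical above 0.12 rad).
It fails at once if the round board or the shaker was moved (over 15 mm) or tipped (distance of any of round_board, shaker from where it was at the start of the episode above 0.015 m or angle between any of round_board, shaker's own z axis and vertical above 0.3 rad).
It fails at once if something else on the bench was moved (over 15 mm) or tipped (distance of any of fruit_a, fruit_b, bowl, jar, spoon from where it was at the start of the episode above 0.015 m or angle between any of fruit_a, fruit_b, bowl, jar, spoon's own z axis and vertical above 0.3 rad).
It also fails if it takes over 48 s, if anything falls off the work surface, if the arm or the gripper's body presses on something with over 40 N, if the wrist force passes 120 N, or if a joint passes its speed limit or range.

ROBOT

A 6-joint arm with a two-finger parallel gripper is mounted at the origin on the work surface. World frame = base frame: x ahead of the robot, y to its left, z up, the work surface at z = 0. Lengths are in m, angles in rad, forces in N, time in s.
With the tool pointing down it reaches from about 0.425 to 0.95 m from the base axis. Payload 3.5 kg.
Tool frame: the origin (TCP) lies on the centre line of the jaws, within the pads' length; the fingertips stand ahead of it and the grasp point (between the pads) lies 11 mm behind it (tips_ahead is the z of the fingertips in the tool frame, in m); z points along the fingers, y is the direction in which the jaws open and shut (so a half turn about z gives the same grasp; the last joint's range is limited). The gripper opens to 85 mm and grips with 20 to 120 N. Pads are 22 mm wide; open, the fingers measure 114 mm over their backs; the gripper's body (76 mm by 85 mm) begins 54 mm behind the grasp point. The pads swing forward as they close: fully open they stand 13 mm farther back than shut.
Start: joints at [1.186, 0.286, 1.577, -0, 1.279, -0.15], TCP at [0.157, 0.656, 0.239] pointing down, gripper open.
Joint ranges: [-2.77, 2.77], [-0.9, 2.22], [0.21, 2.48], [-1.53, 4.67], [0.24, 2.81], [-2.84, 2.84]. Speed limits (rad/s): [2.79, 2.79, 3.14, 3.14, 3.14, 3.14].

INTERFACE

Orientations are given as a unit quaternion [x, y, z, w].
In Python, from plant import * gives the robot as it stands. The module is installed in compiled form; this text tells all that it offers.
- The arm moves only by the tool move_arm, never from a script. Its arguments are lists of equal length, an entry for each row: "linear": the shift along the world's x, y, z in m, a list of three; "twist": the turn, a rotation vector about the world's x, y, z in degrees, a list of three. A call has 1 to 20 rows; each row shifts and turns the pose as measured when the row begins; what a row does not reach is not made up. A row lasts 1/12 s, in which the tool goes at most 41.7 mm and 7.16 degrees, less where a joint would pass 70% of its speed; a pose out of reach is approached as far as the arm can. A call is refused whole if a number of a shift passes 0.0417 or a number of a turn 7.16, either way. A call with a gripper value outside its range is refused whole. "grip" is the opening, from 0 (shut) to 1 (fully open), set as the call begins (left out, the last holds). The fingers move at their own pace and stop on an object; "force" is the grip in N (left out, the last holds). Time passes only in rows, so rows that do not move let the fingers close. It gives the time, the measured TCP pose, the force and the opening at its end, in the units of the state.
- get_state(): the state, without advancing time (a new reading comes with each control period).
- read_camera(name): name is "side" or "top"; returns a dict with "img" (400x640x3 uint8, blue, green, red), "depth" (400x640 float32, m along the optical axis (not along the pixel's ray), 0 where there is no reading), "fx", "fy", "cx", "cy" (pixels), "rvec" (rotation vector, rad) and "tvec" (3), from world to camera coordinates, as OpenCV has them. Camera axes: x right, y down, z forward; pixel columns grow to the right and rows downward; lengths in m; the calibration is good to about 2 mm. A picture is of the moment at which its call begins.
- sign_off(): hands the job in, once; it reports no verdict.
The state is a dict: "time": time; "qpos": joint angles; "dq": joint speeds; "joint_efforts": joint torques, N m; "eef_pos": TCP position; "tcp_rot": TCP orientation; "contact_force": force on the tool from outside, world axes, zero at the start; "wrist_torque": the same for the moment, N m; "opening": opening from 0.0 (shut) to 1.0 (fully open).
Only numpy, scipy, OpenCV 4.12 (cv2) and the standard library are available. Lean on these libraries where they do the work, as an engineer would, in place of code of your own. Each camera call takes 0.05 s, during which the arm holds its last target.

## Working session

There is one attempt and no reset: what is moved stays moved. The work goes in short steps, Python scripts to look and compute and a tool call to move; the robot and the scene stay as the last step left them, time stands still between calls to the robot, and variables do not carry over. Pictures are saved under pics/ and viewed, and the job is handed in when it is done.

Besides the shell and the picture viewer there is one more tool, called after "Request:" by a JSON object that holds its "method" and its "body", one argument or row to a line. move_arm: Moves the arm, as the interface text tells. Its arguments: {"type":"object","properties":{"linear":{"type":"array","items":{"type":"array","items":{"type":"number"}}},"twist":{"type":"array","items":{"type":"array","items":{"type":"number"}}},"grip":{"type":"number"},"force":{"type":"number"}},"required":["linear","twist"]}

```bash
mkdir -p pics; cat > h.py <<'E'
from plant import *
import numpy as np, cv2
def cam(n):
    c=read_camera(n); R=cv2.Rodrigues(np.array(c['rvec'],float))[0]; t=np.array(c['tvec'],float).ravel()
    return c,R,t
def onplane(c,R,t,uv,z):
    uv=np.atleast_2d(np.array(uv,float)); C=-R.T@t
    d=np.c_[(uv[:,0]-c['cx'])/c['fx'],(uv[:,1]-c['cy'])/c['fy'],np.ones(len(uv))]@R
    s=(z-C[2])/d[:,2]; return C+d*s[:,None]
def proj(c,R,t,P):
    p=np.atleast_2d(P)@R.T+t; return np.c_[p[:,0]/p[:,2]*c['fx']+c['cx'],p[:,1]/p[:,2]*c['fy']+c['cy']]
E
python3 - <<'E'
from h import *
s=get_state();print(s)
for n in('top','side'):
    c,R,t=cam(n);cv2.imwrite(f'pics/{n}0.png',c['img']);print(n,-R.T@t,c['fx'],R.round(3).tolist())
E
```

```text
{'time': 0.0, 'qpos': array([ 1.18596727e+00,  2.87181701e-01,  1.57816457e+00, -3.30125476e-05,
        1.27857165e+00, -1.49984582e-01]), 'dq': array([-0.0005247 , -0.00065931,  0.00028333, -0.00112607, -0.00048367,
        0.00183057]), 'joint_efforts': array([-6.60587066e-04, -4.05996430e+01, -2.92614555e+01, -1.55752255e-04,
        5.85616770e-03, -1.36285198e-05]), 'eef_pos': array([0.15679728, 0.65589092, 0.23794318]), 'tcp_rot': array([ 1.17147766e-01,  9.93113815e-01, -1.12548750e-03, -2.91964697e-04]), 'contact_force': array([ 0.76558532, -0.50571017, -0.59604549]), 'wrist_torque': array([ 0.01629089, -0.02266443, -0.00926959]), 'opening': 0.9992255881187913}
top [0.21573461 0.00229881 1.69328697] 509.50828002721227 [[-0.002, -1.0, 0.002], [-0.986, 0.002, -0.164], [0.164, -0.002, -0.986]]
side [ 0.28838493 -1.03527039  0.78249899] 400.53394082851065 [[0.978, -0.206, -0.012], [-0.124, -0.541, -0.832], [0.165, 0.815, -0.555]]
```

View pics/top0.png

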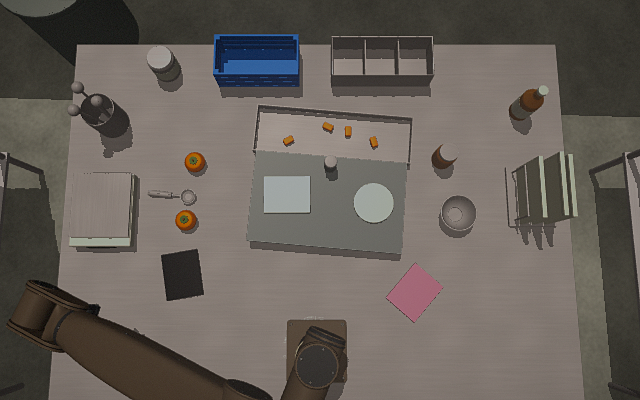

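View pics/side0.png

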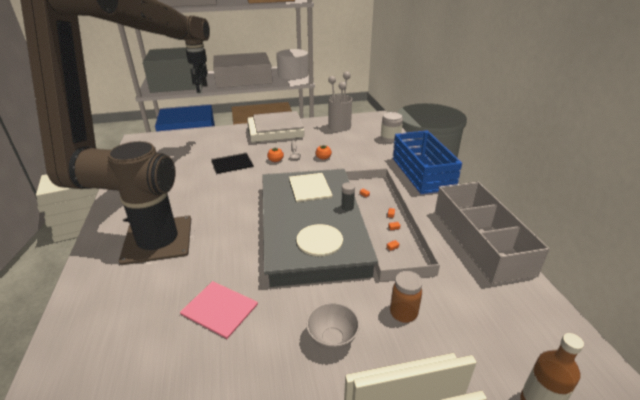

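The top view shows these candidates:
- the off-white rectangle on the grey deck at (287,195)
- the round board at (374,203)
- a black look-alike at (182,275)
- a pink look-alike at (415,292)

The off-white rectangle left of the shaker (331,163) fits the description. I'll measure it and check it in an enlarged crop.

```bash
python3 - <<'E'
from h import *
c,R,t=cam('top');im=c['img'];hsv=cv2.cvtColor(im,cv2.COLOR_BGR2HSV)
for p in[(287,195),(374,203),(330,220),(330,130),(331,163),(200,240)]:print(p,im[p[1],p[0]],hsv[p[1],p[0]],c['depth'][p[1],p[0]])
g=im.min(2)
m=((g>170)*255).astype('uint8')
cs=[k for k in cv2.findContours(m,0,2)[0] if cv2.contourArea(k)>300]
for k in cs:print(cv2.contourArea(k),cv2.minAreaRect(k))
cr=cv2.resize(im[95:265,235:425],None,fx=4,fy=3.5,interpolation=cv2.INTER_CUBIC);cv2.imwrite('pics/crop0.png',cr[:600,:800])
# height profile: columns
v,u=np.mgrid[0:400,0:640];d=c['depth']
X=(np.stack([(u-c['cx'])/c['fx']*d,(v-c['cy'])/c['fy']*d,d],-1)-t)@R
dk=((X[...,2]>.05)&(X[...,2]<.07)&(u>235)&(u<425)&(v>130)&(v<265))
for col in range(255,406,15):
  r=np.where(dk[:,col])[0];print(col,r.min(),r.max(),X[r.min(),col].round(3),X[r.max(),col].round(3))
E
```

```text
(287, 195) [165 167 161] [ 80   9 167] 1.6476469
(374, 203) [158 166 160] [ 53  12 166] 1.6391131
(330, 220) [103 110 110] [ 30  16 110] 1.6394085
(330, 130) [ 24  59 116] [ 11 202 116] 1.7309393
(331, 163) [131 138 148] [ 12  29 148] 1.5873147
(200, 240) [120 127 137] [ 12  32 137] 1.6911539
255 155 240 [0.631 0.201 0.054] [0.35  0.196 0.059]
270 151 242 [0.641 0.15  0.069] [0.343 0.147 0.065]
285 153 243 [0.636 0.102 0.062] [0.34  0.099 0.061]
300 154 245 [0.632 0.052 0.063] [0.334 0.051 0.055]
315 155 246 [0.629 0.003 0.061] [0.33  0.003 0.058]
330 172 247 [ 0.572 -0.046  0.06 ] [ 0.326 -0.044  0.067]
345 158 248 [ 0.62  -0.096  0.059] [ 0.324 -0.093  0.062]
360 159 250 [ 0.616 -0.145  0.059] [ 0.317 -0.14   0.061]
375 160 251 [ 0.611 -0.194  0.064] [ 0.314 -0.189  0.055]
390 162 252 [ 0.607 -0.244  0.056] [ 0.311 -0.236  0.063]
405 163 191 [ 0.602 -0.293  0.058] [ 0.508 -0.29   0.061]
```

View pics/crop0.png

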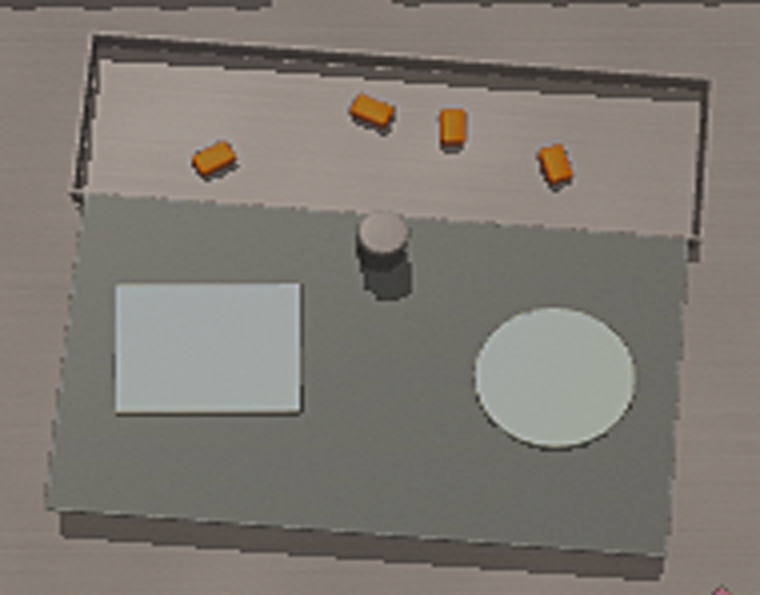

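The crop confirms it: a plain off-white rectangle left of the shaker, and the round board on the right. Next I'll measure both precisely.

```bash
cat >> h.py <<'E'
def measure(n=1,edge=True,verbose=True):
    c,R,t=cam('top')
    im=c['img'].astype(float)
    g=im.min(2)
    out={}
    m=((g>138)*255).astype('uint8'); m[:, :235]=0;m[:,425:]=0;m[:130]=0;m[265:]=0
    cs=sorted([k for k in cv2.findContours(m,0,1)[0] if cv2.contourArea(k)>600],key=lambda k:cv2.boundingRect(k)[0])
    out['cnt']=[(cv2.contourArea(k),cv2.minAreaRect(k)) for k in cs]
    k=cs[0]
    W=onplane(c,R,t,k.reshape(-1,2),.070)[:,:2]
    (cx,cy),(w,h),a=cv2.minAreaRect((W*1000).astype(np.float32))
    out['board']=(cx,cy,w,h,a)
    if edge:
        s=cv2.GaussianBlur(im[...,2]-im[...,0],(3,3),0); br=cv2.GaussianBlur(im[...,2],(3,3),0)
        P=[]
        for u in list(range(262,318))+list(range(345,400)):
            col=br[140:175,u]; hi,lo=128,0
            lo=np.median(br[168:174,u]);hi=np.median(br[138:146,u])
            th=(lo+hi)/2; 
            r=np.where((col[:-1]>th)&(col[1:]<=th))[0]
            if len(r):
                r=r[-1];P.append((u,140+r+(col[r]-th)/(col[r]-col[r+1])))
        E=onplane(c,R,t,np.array(P),.06)[:,:2]
        ok=np.ones(len(E),bool)
        for _ in range(5):
            p=np.polyfit(E[ok,1],E[ok,0],1); r=E[:,0]-np.polyval(p,E[:,1]); ok=abs(r)<max(.002,2*r[ok].std()) 
        out['edge']=p; out['rms']=r[ok].std(); out['n']=(ok.sum(),len(ok))
    return out
E
python3 - <<'E'
from h import *
o=measure()
for k in o:print(k,o[k])
c,R,t=cam('top')
for nm,p,z in[('L far corner',(253.5,151),.06),('R far',(407,163),.06),('L near',(247,240.5),.06),('R near',(401,253),.06),('shaker top',(331,162),.142)]:print(nm,onplane(c,R,t,p,z)[0].round(3))
E
```

```text
cnt [(1575.0, ((286.5, 194.0), (36.0, 45.0), 90.0)), (1157.5, ((373.0, 202.0), (38.0, 38.0), 90.0))]
board (499.03173828125, 94.7552261352539, 118.08379364013672, 146.31332397460938, 0.8518563508987427)
edge [0.08892965 0.63021948]
rms 0.0008405703054096266
n (np.int64(104), 111)
L far corner [0.643 0.206 0.06 ]
R far [ 0.602 -0.3    0.06 ]
L near [0.348 0.221 0.06 ]
R near [ 0.307 -0.271  0.06 ]
shaker top [ 0.586 -0.047  0.142]
```

```bash
cat >> h.py <<'E'
def sides(z=.07,th=None):
    """subpixel board outline -> centre/yaw"""
    c,R,t=cam('top'); g=c['img'].min(2).astype(float)
    m=((g>138)*255).astype('uint8'); m[:, :235]=0;m[:,425:]=0;m[:130]=0;m[265:]=0
    cs=sorted([k for k in cv2.findContours(m,0,1)[0] if cv2.contourArea(k)>500],key=lambda k:cv2.boundingRect(k)[0])
    x,y,w,h=cv2.boundingRect(cs[0]); T=134
    def cross(line,o):
        r=np.where((line[:-1]<T)&(line[1:]>=T))[0]
        return None if len(r)==0 else o+r[0]+(T-line[r[0]])/(line[r[0]+1]-line[r[0]])
    far=[];near=[];L=[];Rr=[]
    for u in range(x+5,x+w-5):
        a=cross(g[y-6:y+h//2,u],y-6); far.append((u,a)) if a else 0
        b=cross(g[y+h//2:y+h+6,u][::-1],0); near.append((u,y+h+5-b)) if b is not None else 0
    for v in range(y+6,y+h-6):
        a=cross(g[v,x-6:x+w//2],x-6); L.append((a,v)) if a else 0
        b=cross(g[v,x+w//2:x+w+6][::-1],0); Rr.append((x+w+5-b,v)) if b is not None else 0
    res={}
    for n,p in(('far',far),('near',near),('left',L),('right',Rr)):
        if len(p)<5: continue
        W=onplane(c,R,t,np.array(p),z)[:,:2]
        vx,vy,x0,y0=cv2.fitLine((W*1000).astype(np.float32),cv2.DIST_HUBER,0,.01,.01).ravel()
        ang=np.arctan2(-vx,vy) if n in('far','near') else np.arctan2(vy,vx)
        ang=(ang+np.pi/2)%np.pi-np.pi/2
        res[n]=(x0,y0,ang)
    return res
E
python3 - <<'E'
from h import *
import plant
print([n for n in dir(plant) if not n.startswith('__')])
try: print(tips_ahead)
except Exception as e: print(e)
r=sides()
for k in r: print(k,np.round(r[k],3))
s=sides(.06)
E
```

```text
['Unreachable', 'get_state', 'read_camera', 'sign_off', 'tips_ahead']
0.008
far [7.00262e+02 1.67980e+01 4.17000e-01]
near [ 6.3641e+02  7.8550e+01 -8.6000e-02]
left [ 6.70458e+02  2.00831e+02 -4.32000e-01]
```

```bash
sed -i 's/cs=sorted(\[k for k in cv2.findContours(m,0,1)\[0\] if cv2.contourArea(k)>500\].*/cs=sorted([k for k in cv2.findContours(m[:,:332].copy(),0,1)[0]],key=lambda k:-cv2.contourArea(k))/' h.py
python3 - <<'E'
from h import *
r=sides()
for k in r: print(k,np.round(r[k],4))
E
```

```text
far [ 5.580048e+02  7.676700e+01 -1.800000e-03]
near [4.393366e+02 7.768910e+01 6.800000e-03]
left [4.865462e+02 1.694230e+02 2.050000e-02]
right [4.971118e+02 2.125990e+01 3.500000e-03]
```

The board is at about (0.499, 0.095) with yaw about 0, and the measured size of 119×148 mm matches. The far edge is x = 0.6302 + 0.0889·y, so the riser's yaw is -0.089. I'll move the open gripper above the spot behind the board, with the jaws along the riser's edge.

Request:
{"method": "move_arm", "body": {
  "linear": [
    [0.014, -0.031, 0],
    [0.014, -0.031, 0],
    [0.014, -0.031, 0],
    [0.014, -0.031, 0],
    [0.014, -0.031, 0],
    [0.014, -0.031, 0],
    [0.014, -0.031, 0],
    [0.014, -0.031, 0],
    [0.014, -0.031, 0],
    [0.014, -0.031, 0],
    [0.014, -0.031, 0],
    [0.014, -0.031, 0],
    [0.014, -0.031, 0],
    [0.014, -0.031, 0],
    [0.014, -0.031, 0]
  ],
  "twist": [
    [0, 0, 0.5],
    [0, 0, 0.5],
    [0, 0, 0.5],
    [0, 0, 0.5],
    [0, 0, 0.5],
    [0, 0, 0.5],
    [0, 0, 0.5],
    [0, 0, 0.5],
    [0, 0, 0.5],
    [0, 0, 0.5],
    [0, 0, 0.5],
    [0, 0, 0.5],
    [0, 0, 0.5],
    [0, 0, 0.5],
    [0, 0, 0.5]
  ],
  "grip": 1
}}

```text
time: 1.65
eef_pos: [0.3686, 0.1753, 0.24]
tcp_rot: [0.042, 0.999, 0.003, 0.004]
contact_force: [1.0, -0.2, 0.3]
opening: 1.004
```

Request:
{"method": "move_arm", "body": {
  "linear": [
    [0.016, -0.026, -0.02],
    [0.016, -0.026, -0.02],
    [0.015, -0.025, -0.02],
    [0, 0, -0.02],
    [0, 0, -0.02],
    [0, 0, 0]
  ],
  "twist": [
    [0, 0, 0],
    [0, 0, 0],
    [0, 0, -0.3],
    [0, 0, 0],
    [0, 0, 0],
    [0, 0, 0]
  ]
}}

```text
time: 2.15
eef_pos: [0.4222, 0.0873, 0.1423]
tcp_rot: [0.05, 0.999, 0.003, 0.012]
contact_force: [-1.4, -0.2, -0.2]
opening: 1.002
```

```bash
cat >> h.py <<'E'
from scipy.spatial.transform import Rotation as Ro
def tool():
    s=get_state();M=Ro.from_quat(s['tcp_rot']).as_matrix()
    print('t',round(s['time'],2),'pos',s['eef_pos'].round(4),'jawyaw',round(float(np.arctan2(-M[0,1],M[1,1])),4),'z',M[:,2].round(4),'F',s['contact_force'].round(1),'op',round(s['opening'],3)); return s,M
E
python3 - <<'E'
from h import *
s,M=tool()
for n in('top','side'):
    c,R,t=cam(n);im=c['img'].copy()
    p=proj(c,R,t,s['eef_pos'])[0];print(n,p)
    x,y=int(p[0]),int(p[1]);cr=im[max(0,y-65):y+65,max(0,x-90):x+90];cv2.imwrite(f'pics/{n}1.png',cv2.resize(cr,None,fx=4,fy=4,interpolation=cv2.INTER_CUBIC))
E
```

```text
t 2.15 pos [0.4222 0.0873 0.1423] jawyaw -0.1001 z [ 0.0242  0.0045 -0.9997] F [-1.4 -0.2 -0.2] op 1.002
top [287.55314429 214.16223784]
side [286.81829059 169.53794322]
```

View pics/side1.png

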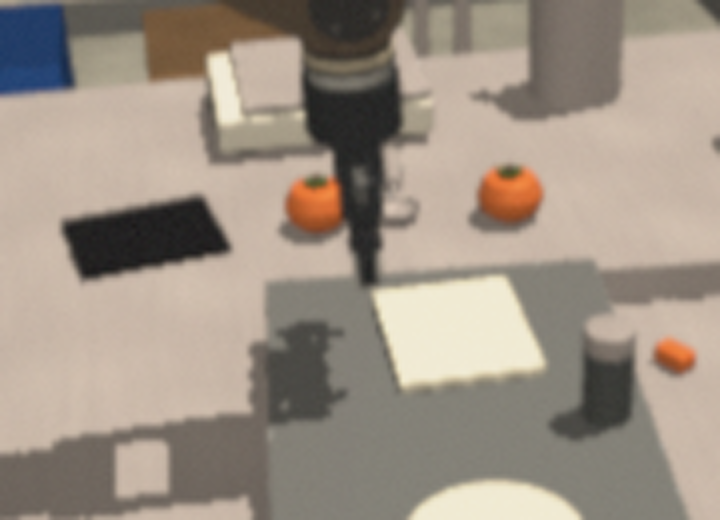

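View pics/top1.png

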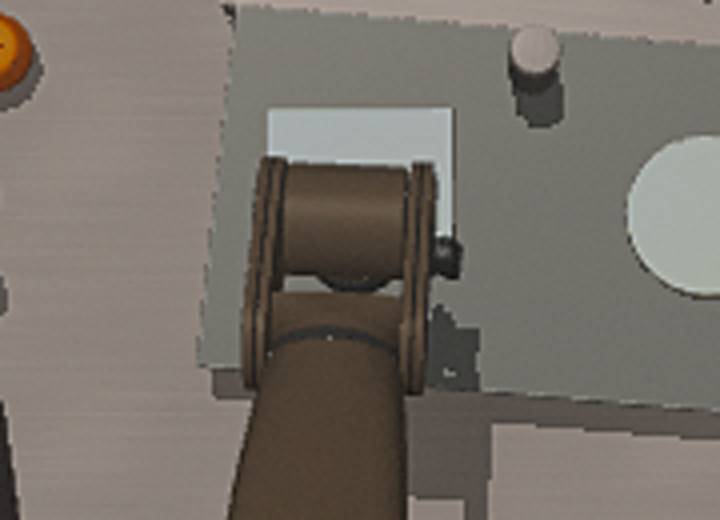

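The side crop shows the fingers just behind the board's back edge, with the tip near (368,280). I overshot slightly in y and yaw, so I'll correct that up here.

Request:
{"method": "move_arm", "body": {
  "linear": [
    [-0.008, 0.009, 0],
    [0, 0, 0],
    [0, 0, 0]
  ],
  "twist": [
    [0, 1.5, 0.5],
    [0, 0, 0],
    [0, 0, 0]
  ]
}}

```text
time: 2.5
eef_pos: [0.4185, 0.0981, 0.1506]
tcp_rot: [0.044, 0.999, 0.003, 0.005]
contact_force: [0.2, -0.9, 0.6]
opening: 0.999
```

```bash
python3 -c "
from h import *
tool()"
```

```text
t 2.5 pos [0.4185 0.0981 0.1506] jawyaw -0.0877 z [ 0.0112  0.0045 -0.9999] F [ 0.2 -0.9  0.6] op 0.999
```

Request:
{"method": "move_arm", "body": {
  "linear": [
    [-0.002, 0, -0.02],
    [0, 0, -0.02],
    [0, 0, -0.02],
    [0, 0, -0.006],
    [0, 0, 0],
    [0, 0, 0]
  ],
  "twist": [
    [0, 0.6, 0],
    [0, 0, 0],
    [0, 0, 0],
    [0, 0, 0],
    [0, 0, 0],
    [0, 0, 0]
  ]
}}

```text
time: 3.0
eef_pos: [0.4238, 0.0994, 0.0923]
tcp_rot: [0.041, 0.999, 0.002, 0.012]
contact_force: [-0.9, -0.4, 0.8]
opening: 0.999
```

```bash
python3 - <<'E'
from h import *
s,M=tool()
for n in('side',):
    c,R,t=cam(n);im=c['img'].copy()
    p=proj(c,R,t,s['eef_pos'])[0];print(n,p)
    for o in((-.05),(.05)):print(proj(c,R,t,s['eef_pos']+M[:,1]*o))
    x,y=int(p[0]),int(p[1]);cr=im[max(0,y-50):y+50,max(0,x-60):x+60];cv2.imwrite(f'pics/{n}2.png',cv2.resize(cr,None,fx=6,fy=6,interpolation=cv2.INTER_CUBIC))
    d=c['depth'];v,u=np.mgrid[0:400,0:640]
    X=(np.stack([(u-c['cx'])/c['fx']*d,(v-c['cy'])/c['fy']*d,d],-1)-t)@R
    L=(X-s['eef_pos'])@M
    f=(abs(L[...,0])<.03)&(abs(L[...,1])<.075)&(L[...,2]<.03)&(L[...,2]>-.08)&(d>0)&(c['img'].max(2)<70)
    for sgn in(-1,1):
        q=L[f&(sgn*L[...,1]>.02)];print(sgn,len(q),np.percentile(q,[2,50,98],axis=0).round(4).tolist())
E
```

```text
t 3.0 pos [0.4238 0.0994 0.0923] jawyaw -0.0824 z [ 0.0233  0.0039 -0.9997] F [-0.9 -0.4  0.8] op 0.999
side [287.53870079 180.81667347]
[[288.58492428 188.88083814]]
[[286.55525174 173.23636653]]
-1 60 [[-0.0082, -0.0739, -0.0791], [0.0007, -0.0683, -0.0578], [0.0116, -0.0463, -0.0157]]
1 4 [[-0.0081, 0.0385, -0.0078], [-0.0032, 0.0447, -0.0033], [0.0018, 0.0473, -0.0023]]
```

View pics/side2.png

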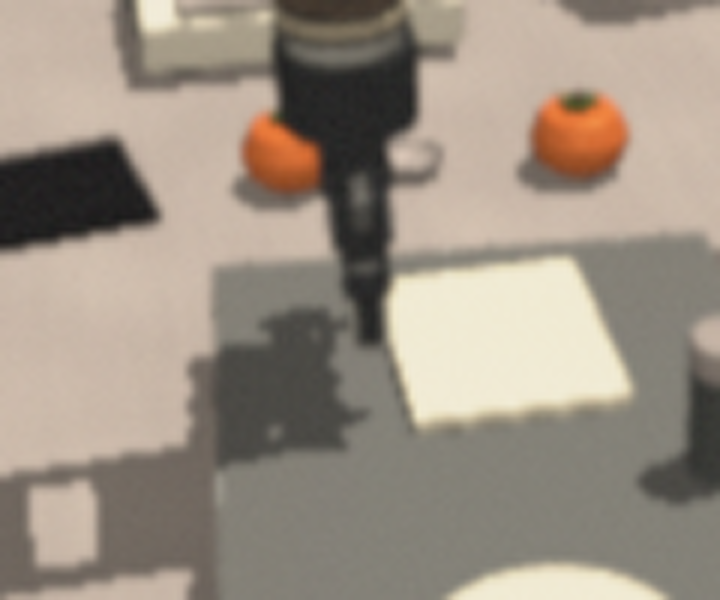

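The arm is at its inner reach limit, since x drifted outward to 0.424. Leaning the tool so the tips point back towards the base moves the wrist out and frees that up.

Request:
{"method": "move_arm", "body": {
  "linear": [
    [0, 0, 0],
    [-0.005, 0, 0],
    [-0.005, 0, 0],
    [0, 0, 0]
  ],
  "twist": [
    [0, 3, -0.3],
    [0, 2, 0],
    [0, 0, 0],
    [0, 0, 0]
  ]
}}

```text
time: 3.38
eef_pos: [0.417, 0.0996, 0.0979]
tcp_rot: [0.044, 0.999, 0.001, -0.028]
contact_force: [-0.6, -0.5, -0.2]
opening: 0.999
```

```bash
python3 -c "
from h import *
tool()"
```

```text
t 3.38 pos [0.417  0.0996 0.0979] jawyaw -0.0873 z [-0.0565  0.0038 -0.9984] F [-0.6 -0.5 -0.2] op 0.999
```

Request:
{"method": "move_arm", "body": {
  "linear": [
    [-0.001, -0.001, -0.012],
    [-0.001, 0, -0.008],
    [0, 0, 0],
    [0, 0, 0]
  ],
  "twist": [
    [0, 0, 0],
    [0, 0, 0],
    [0, 0, 0],
    [0, 0, 0]
  ]
}}

```text
time: 3.72
eef_pos: [0.4168, 0.0987, 0.0802]
tcp_rot: [0.043, 0.999, 0.001, -0.024]
contact_force: [0.1, 0.5, 0.0]
opening: 1.001
```

```bash
python3 - <<'E'
from h import *
s,M=tool()
c,R,t=cam('side');im=c['img']
p=proj(c,R,t,s['eef_pos']-M[:,1]*.05)[0]
for o in(-.0,.005,.010,.015):
  for e in(-.011,.011): print(o,e,proj(c,R,t,s['eef_pos']-M[:,1]*.057+M[:,2]*o+M[:,0]*e).round(1))
x,y=int(p[0]),int(p[1]);print(x-30,y-25);cr=im[y-25:y+25,x-30:x+30];cv2.imwrite('pics/side3.png',cv2.resize(cr,None,fx=12,fy=12,interpolation=cv2.INTER_NEAREST))
E
```

```text
t 3.72 pos [0.4168 0.0987 0.0802] jawyaw -0.0869 z [-0.0471  0.0037 -0.9989] F [0.1 0.5 0. ] op 1.001
-0.0 -0.011 [[290.2 193.4]]
-0.0 0.011 [[283.3 193.6]]
0.005 -0.011 [[290.2 194.7]]
0.005 0.011 [[283.3 194.9]]
0.01 -0.011 [[290.2 196. ]]
0.01 0.011 [[283.3 196.2]]
0.015 -0.011 [[290.2 197.3]]
0.015 0.011 [[283.4 197.5]]
256 167
```

View pics/side3.png

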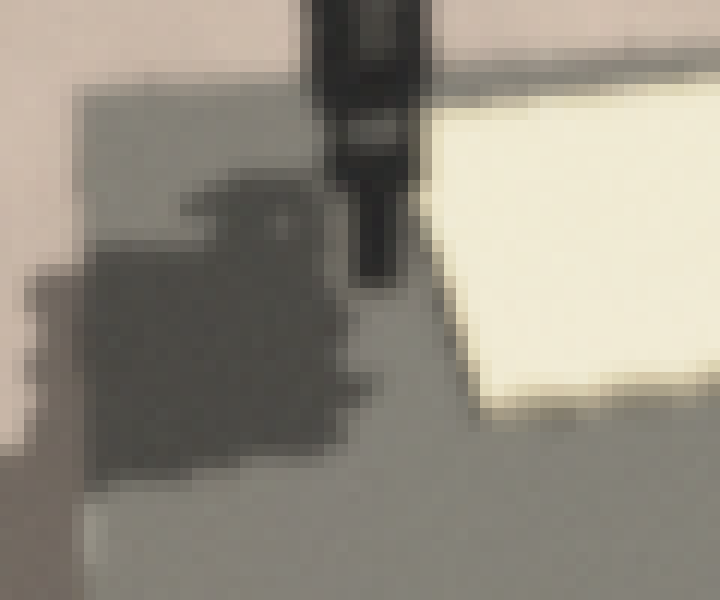

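The side crop shows the near fingertip's bottom at row 191, about 5 mm above the TCP's projection. That is the open pads swinging back, so with the gripper open the tips are at about TCP z + 5 mm. I'll descend gently.

Request:
{"method": "move_arm", "body": {
  "linear": [
    [-0.001, 0, -0.008],
    [0, 0, -0.007],
    [0, 0, -0.003],
    [0, 0, 0],
    [0, 0, 0]
  ],
  "twist": [
    [0, 0, 0],
    [0, 0, 0],
    [0, 0, 0],
    [0, 0, 0],
    [0, 0, 0]
  ]
}}

```text
time: 4.18
eef_pos: [0.416, 0.0988, 0.0611]
tcp_rot: [0.043, 0.999, 0.001, -0.023]
contact_force: [0.0, -1.2, 0.3]
opening: 0.998
```

```bash
python3 - <<'E'
from h import *
s,M=tool()
E
```

```text
t 4.18 pos [0.416  0.0988 0.0611] jawyaw -0.0868 z [-0.0457  0.0038 -0.9989] F [ 0.  -1.2  0.3] op 0.998
```

Request:
{"method": "move_arm", "body": {
  "linear": [
    [0, 0, -0.002],
    [0, 0, -0.001],
    [0, 0, 0],
    [0, 0, 0]
  ],
  "twist": [
    [0, 0, 0],
    [0, 0, 0],
    [0, 0, 0],
    [0, 0, 0]
  ]
}}

```text
time: 4.52
eef_pos: [0.4162, 0.0988, 0.0578]
tcp_rot: [0.043, 0.999, 0.001, -0.023]
contact_force: [0.1, -0.9, 0.3]
opening: 0.998
```

```bash
python3 - <<'E'
from h import *
s,M=tool()
c,R,t=cam('side');im=c['img']
x,y=286,192;print(x-30,y-25);cr=im[y-25:y+25,x-30:x+30];cv2.imwrite('pics/side4.png',cv2.resize(cr,None,fx=12,fy=12,interpolation=cv2.INTER_NEAREST))
E
```

```text
t 4.52 pos [0.4162 0.0988 0.0578] jawyaw -0.0868 z [-0.0457  0.0037 -0.9989] F [ 0.1 -0.9  0.3] op 0.998
256 167
```

View pics/side4.png

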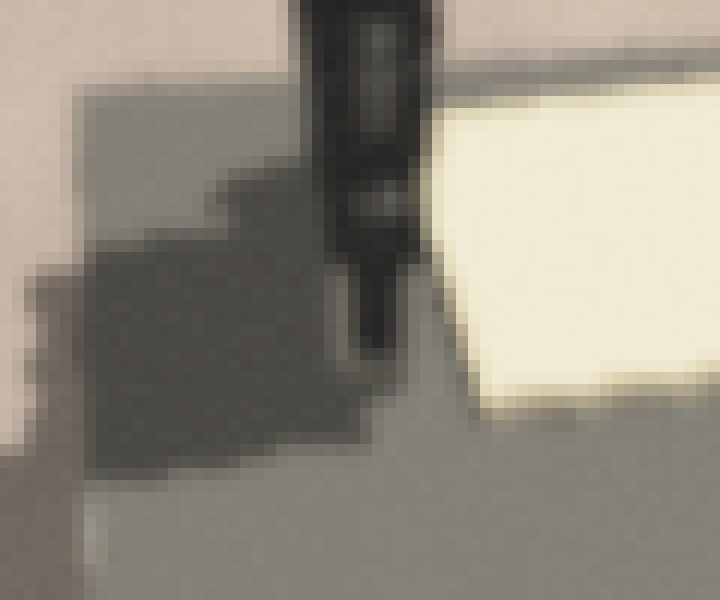

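No contact with the deck. The tip bottom at (287,197) sits just off it, so z is right. I'll start the push along the riser's x.

Request:
{"method": "move_arm", "body": {
  "linear": [
    [0.005, -0.0004, 0],
    [0.005, -0.0004, 0],
    [0.005, -0.0005, 0],
    [0.005, -0.0004, 0],
    [0.005, -0.0004, 0],
    [0.005, -0.0005, 0],
    [0.005, -0.0004, 0],
    [0.005, -0.0005, 0],
    [0, 0, 0],
    [0, 0, 0]
  ],
  "twist": [
    [0, 0, -0.1],
    [0, 0, 0],
    [0, 0, 0],
    [0, 0, 0],
    [0, 0, 0],
    [0, 0, 0],
    [0, 0, 0],
    [0, 0, 0],
    [0, 0, 0],
    [0, 0, 0]
  ]
}}

```text
time: 5.4
eef_pos: [0.4608, 0.0949, 0.058]
tcp_rot: [0.044, 0.999, 0.001, -0.024]
contact_force: [-0.8, 0.5, 0.5]
opening: 1.001
```

```bash
cat >> h.py <<'E'
def rel():
    r=sides(); p0,b0=.08893,.63022; psi=-np.arctan(p0); ex=np.array([np.cos(psi),np.sin(psi)])
    for k in r:
        x0,y0,a=r[k]; q=np.array([x0,y0])/1000
        print(k,np.round(r[k],3),'perp past edge mm at pt',round(1000*float((q-[b0,0])@ex),1),'rel yaw',round(float(a-psi),3))
    return r
E
python3 - <<'E'
from h import *
s,M=tool(); rel()
c,R,t=cam('top');cv2.imwrite('pics/top5.png',cv2.resize(c['img'][130:265,230:420],None,fx=4,fy=4,interpolation=cv2.INTER_CUBIC))
c,R,t=cam('side');cv2.imwrite('pics/side5.png',cv2.resize(c['img'][140:290,230:420],None,fx=4,fy=4,interpolation=cv2.INTER_CUBIC))
E
```

```text
t 5.4 pos [0.4608 0.0949 0.058 ] jawyaw -0.0889 z [-0.0473  0.004  -0.9989] F [-0.8  0.5  0.5] op 1.001
far [6.72821e+02 5.78980e+01 4.02000e-01] perp past edge mm at pt 37.3 rel yaw 0.491
near [ 6.35466e+02  7.95280e+01 -8.90000e-02] perp past edge mm at pt -1.8 rel yaw -0.0
left [659.629 187.248   1.214] perp past edge mm at pt 12.7 rel yaw 1.303
right [625.749 -12.321   1.453] perp past edge mm at pt -3.4 rel yaw 1.542
```

View pics/top5.png

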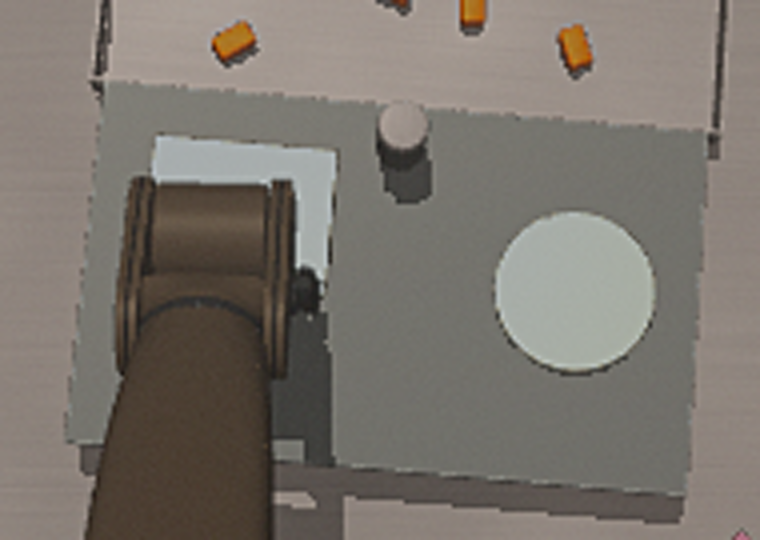

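View pics/side5.png

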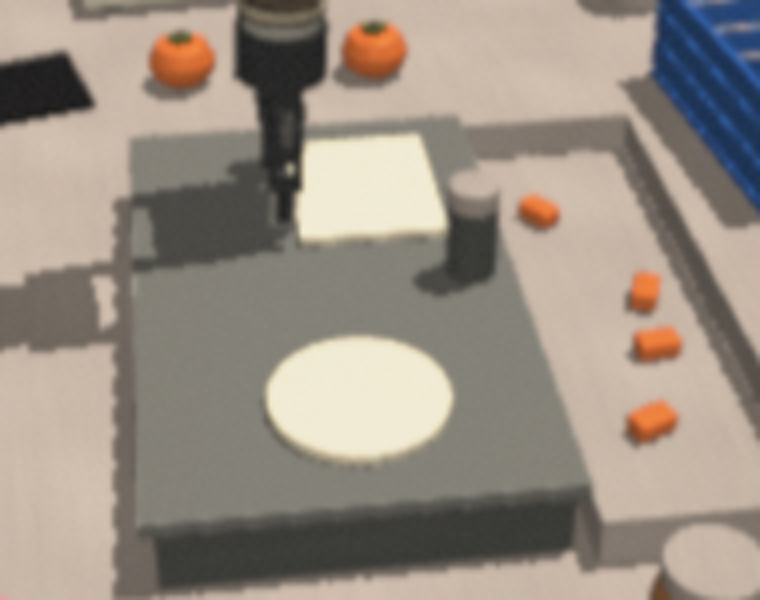

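The push works: in the top view the board's far edge, crop (155,138)–(337,152), is now parallel to the deck edge. The arm hides most of the board, so I'll measure the far edge directly.

```bash
cat >> h.py <<'E'
def far(u0=272,u1=310):
    c,R,t=cam('top'); im=c['img'].astype(float); g=im.min(2); P=[]
    hi=159.
    for u in range(u0,u1):
        col=g[130:182,u]; lo=None
        r=np.where((col[:-1]<140)&(col[1:]>=140)&(np.r_[col[2:],0]>148))[0]
        if len(r)==0: continue
        r=r[0]; P.append((u,130+r+(140-col[r])/(col[r+1]-col[r])))
    W=onplane(c,R,t,np.array(P),.07)[:,:2]
    p=np.polyfit(W[:,1],W[:,0],1); res=W[:,0]-np.polyval(p,W[:,1]); ok=abs(res)<.003; p=np.polyfit(W[ok,1],W[ok,0],1)
    psi=-np.arctan(.08893)
    y=W[:,1].mean(); x=np.polyval(p,y)
    print('far n',ok.sum(),len(P),'x at y',x.round(4),y.round(4),'overhang mm',round(1000*(x-.63022-.08893*y)*np.cos(psi),1),'rel yaw',round(float(-np.arctan(p[0])-psi),4))
E
python3 - <<'E'
from h import *
s,M=tool(); far()
E
```

```text
t 5.55 pos [0.4606 0.0949 0.058 ] jawyaw -0.0888 z [-0.0467  0.0039 -0.9989] F [ 0.5  1.  -0.3] op 1.0Traceback (most recent call last):
  File "<stdin>", line 2, in <module>
  File "h.py", line 84, in far
    p=np.polyfit(W[:,1],W[:,0],1); res=W[:,0]-np.polyval(p,W[:,1]); ok=abs(res)<.003; p=np.polyfit(W[ok,1],W[ok,0],1)
                                                                                        ~~~~~~~~~~^^^^^^^^^^^^^^^^^^^
    raise TypeError("expected non-empty vector for x")
TypeError: expected non-empty vector for x
```

```bash
python3 - <<'E'
from h import *
c,R,t=cam('top'); 
for u in(275,290,305):print([tuple(int(q) for q in x) for x in c['img'][134:180:2,u]])
E
```

```text
[(150, 158, 169), (149, 158, 167), (149, 155, 167), (148, 154, 165), (145, 152, 163), (148, 155, 167), (145, 152, 162), (144, 152, 164), (150, 158, 169), (114, 122, 124), (118, 125, 127), (118, 126, 128), (118, 125, 127), (116, 123, 125), (115, 123, 125), (146, 161, 158), (175, 174, 168), (173, 173, 165), (173, 173, 167), (173, 173, 168), (181, 179, 173), (58, 64, 71), (55, 67, 78)]
[(158, 160, 166), (32, 120, 173), (33, 117, 171), (37, 121, 176), (29, 43, 87), (78, 80, 83), (149, 157, 168), (143, 152, 163), (144, 150, 163), (148, 157, 168), (114, 123, 125), (115, 122, 122), (115, 123, 124), (115, 122, 125), (117, 122, 126), (114, 121, 124), (177, 176, 170), (173, 173, 168), (172, 173, 167), (173, 173, 168), (176, 177, 170), (71, 75, 79), (51, 64, 76)]
[(142, 150, 161), (145, 152, 161), (144, 152, 163), (146, 151, 162), (145, 153, 164), (144, 153, 163), (144, 152, 163), (145, 152, 163), (145, 152, 163), (144, 151, 163), (122, 128, 132), (114, 121, 122), (115, 123, 124), (114, 120, 123), (113, 121, 122), (114, 120, 121), (102, 112, 115), (175, 175, 168), (172, 173, 166), (174, 173, 169), (172, 173, 168), (173, 174, 168), (174, 176, 170)]
```

```bash
sed -i '/^def far/,$ s/g=im.min(2); P=\[\]/g=2*im[...,0]-im[...,2]; P=[]/; /^def far/,$ s/<140)/<148)/; /^def far/,$ s/>=140)/>=148)/; /^def far/,$ s/>148))\[0\]/>160))[0]/; /^def far/,$ s/(140-col/(148-col/' h.py
python3 - <<'E'
from h import *
far()
E
```

```text
far n 38 38 x at y 0.5921 0.0828 overhang mm -45.3 rel yaw -0.0013
```

Rel yaw is about 0 and the overhang is -45 mm, so 85 mm remain. Next is about 65 mm.

Request:
{"method": "move_arm", "body": {
  "linear": [
    [0.005, -0.0004, 0],
    [0.005, -0.0004, 0],
    [0.005, -0.0005, 0],
    [0.005, -0.0004, 0],
    [0.005, -0.0004, 0],
    [0.005, -0.0005, 0],
    [0.005, -0.0004, 0],
    [0.005, -0.0005, 0],
    [0.005, -0.0004, 0],
    [0.005, -0.0004, 0],
    [0.005, -0.0005, 0],
    [0.004, -0.0004, 0],
    [0, 0, 0],
    [0, 0, 0]
  ],
  "twist": [
    [0, 0, 0],
    [0, 0, 0],
    [0, 0, 0],
    [0, 0, 0],
    [0, 0, 0],
    [0, 0, 0],
    [0, 0, 0],
    [0, 0, 0],
    [0, 0, 0],
    [0, 0, 0],
    [0, 0, 0],
    [0, 0, 0],
    [0, 0, 0],
    [0, 0, 0]
  ]
}}

```text
time: 6.87
eef_pos: [0.5253, 0.0892, 0.0578]
tcp_rot: [0.044, 0.999, 0.001, -0.025]
contact_force: [-2.4, -0.7, 1.8]
opening: 0.997
```

```bash
python3 - <<'E'
from h import *
s,M=tool(); far()
E
```

```text
t 6.87 pos [0.5253 0.0892 0.0578] jawyaw -0.0887 z [-0.05    0.0041 -0.9987] F [-2.4 -0.7  1.8] op 0.997
far n 38 38 x at y 0.6573 0.0833 overhang mm 19.6 rel yaw -0.0023
```

Request:
{"method": "move_arm", "body": {
  "linear": [
    [0.003, -0.0003, 0],
    [0.003, -0.0003, 0],
    [0.003, -0.0002, 0],
    [0.003, -0.0003, 0],
    [0.003, -0.0003, 0],
    [0.002, -0.0002, 0],
    [0, 0, 0],
    [0, 0, 0]
  ],
  "twist": [
    [0, 0, 0],
    [0, 0, 0],
    [0, 0, 0],
    [0, 0, 0],
    [0, 0, 0],
    [0, 0, 0],
    [0, 0, 0],
    [0, 0, 0]
  ]
}}

```text
time: 7.58
eef_pos: [0.5433, 0.0876, 0.0576]
tcp_rot: [0.044, 0.999, 0.001, -0.025]
contact_force: [-2.7, 0.3, 0.9]
opening: 1.0
```

```bash
python3 - <<'E'
from h import *
s,M=tool(); far()
c,R,t=cam('side');cv2.imwrite('pics/side6.png',cv2.resize(c['img'][140:290,230:420],None,fx=4,fy=4,interpolation=cv2.INTER_CUBIC))
E
```

```text
t 7.58 pos [0.5433 0.0876 0.0576] jawyaw -0.0885 z [-0.0505  0.0041 -0.9987] F [-2.7  0.3  0.9] op 1.0
far n 35 38 x at y 0.6752 0.0834 overhang mm 37.4 rel yaw -0.0001
```

View pics/side6.png

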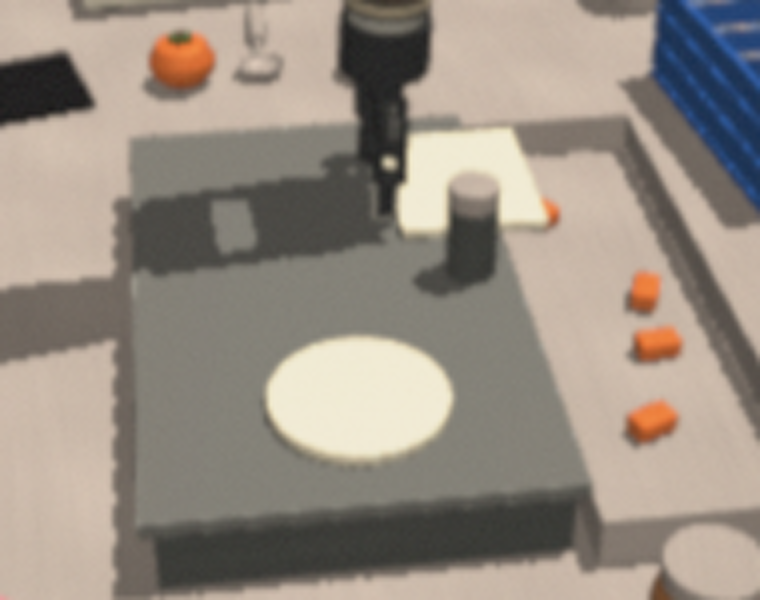

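The overhang reads 37.4 mm and square. The side view shows the board lying flat past the edge and clear of the shaker at crop (472,230). I'll nudge it 2 mm more, then back off and rise.

Request:
{"method": "move_arm", "body": {
  "linear": [
    [0.002, -0.0002, 0],
    [0, 0, 0],
    [0, 0, 0]
  ],
  "twist": [
    [0, 0, 0],
    [0, 0, 0],
    [0, 0, 0]
  ]
}}

```text
time: 7.93
eef_pos: [0.5455, 0.0874, 0.0577]
tcp_rot: [0.044, 0.999, 0.001, -0.025]
contact_force: [-0.2, -0.4, -0.7]
opening: 1.002
```

```bash
python3 - <<'E'
from h import *
s,M=tool(); far()
E
```

```text
t 7.93 pos [0.5455 0.0874 0.0577] jawyaw -0.0884 z [-0.0494  0.004  -0.9988] F [-0.2 -0.4 -0.7] op 1.002
far n 37 38 x at y 0.6775 0.0834 overhang mm 39.7 rel yaw -0.0027
```

Request:
{"method": "move_arm", "body": {
  "linear": [
    [-0.006, 0.0005, 0],
    [-0.01, 0.001, 0],
    [-0.01, 0.001, 0.002],
    [-0.01, 0.001, 0.01],
    [-0.005, 0, 0.03],
    [0, 0, 0.04],
    [0, 0, 0.04],
    [0, 0.03, 0.02],
    [0, 0.04, 0],
    [0, 0.04, 0],
    [0, 0.04, 0],
    [0, 0.04, 0],
    [0, 0.04, 0],
    [0, 0.04, 0],
    [0, 0.04, 0],
    [0, 0, 0],
    [0, 0, 0]
  ],
  "twist": [
    [0, 0, 0],
    [0, 0, 0],
    [0, 0, 0],
    [0, 0, 0],
    [0, 0, 0],
    [0, 0, 0],
    [0, 0, 0],
    [0, 0, 0],
    [0, 0, 0],
    [0, 0, 0],
    [0, 0, 0],
    [0, 0, 0],
    [0, 0, 0],
    [0, 0, 0],
    [0, 0, 0],
    [0, 0, 0],
    [0, 0, 0]
  ]
}}

```text
time: 9.4
eef_pos: [0.4824, 0.4139, 0.208]
tcp_rot: [0.046, 0.999, 0.003, -0.024]
contact_force: [-0.8, -0.2, -1.0]
opening: 1.002
```

```bash
python3 - <<'E'
from h import *
s,M=tool(); far(); 
o=measure();print('edge now',o['edge'],o['rms'],o['n'])
for n in('top','side'):
    c,R,t=cam(n); a=c['img'][95:265,235:425] if n=='top' else c['img'][130:330,200:460]
    cv2.imwrite(f'pics/{n}7.png',cv2.resize(a,None,fx=3,fy=3,interpolation=cv2.INTER_CUBIC))
    if n=='top':
        b=c['img'].astype(float);f=2*b[...,0]-b[...,2];m=((f>148)*255).astype('uint8');m[:140]=0;m[265:]=0;m[:,:240]=0;m[:,420:]=0
        for k in cv2.findContours(m,0,1)[0]:
            if cv2.contourArea(k)>600:
                W=onplane(c,R,t,k.reshape(-1,2),.07)[:,:2]*1000;print(cv2.contourArea(k),cv2.minAreaRect(W.astype(np.float32)),cv2.minAreaRect(k)[0])
        print('shaker/jar/bowl see pic')
E
```

```text
t 9.4 pos [0.4824 0.4139 0.208 ] jawyaw -0.092 z [-0.0474  0.0081 -0.9988] F [-0.8 -0.2 -1. ] op 1.002
far n 38 38 x at y 0.6774 0.0834 overhang mm 39.6 rel yaw -0.0038
edge now [-0.11713533  0.58995024] 0.009606423200853984 (np.int64(81), 98)
1150.5 ((471.1980895996094, -184.1392059326172), (122.79924011230469, 124.34741973876953), 89.1926498413086) (373.0, 202.0)
1502.0 ((618.120849609375, 78.78326416015625), (147.96913146972656, 118.17898559570312), 84.90013122558594) (291.6969909667969, 157.73452758789062)
shaker/jar/bowl see pic
```

View pics/top7.png

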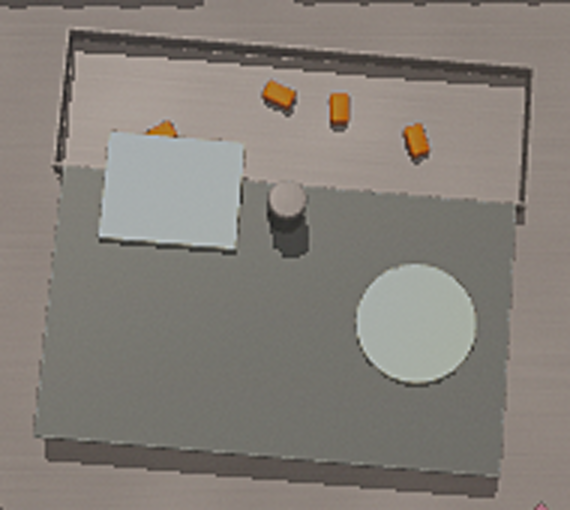

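View pics/side7.png

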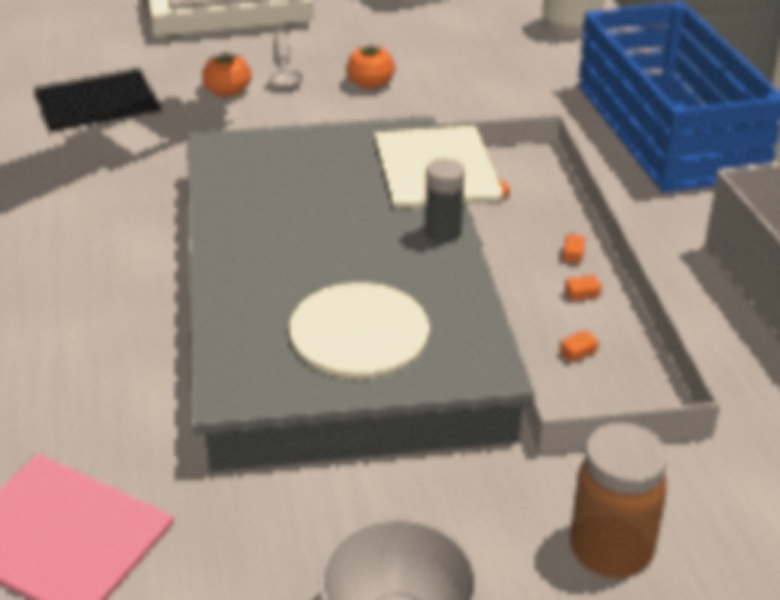

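The top view shows the board square across the edge at crop (172,190). The round board is still at px (373,202), and the shaker hasn't moved either. Measured from the board's centre instead, the overhang is about 41 mm, against 39.6 mm from its far edge, so the two agree. I'm handing the job in.

```bash
python3 -c "
from h import *
tool(); print(sign_off())"
```

```text
t 9.6 pos [0.4837 0.4114 0.2083] jawyaw -0.0962 z [-0.0471  0.0085 -0.9989] F [0.5 0.  0. ] op 0.995
the job is handed in; nothing more can be done
None
```

I pushed the off-white rectangular board flat along the riser with both open fingertips, which also turned it square. Then I backed the gripper off and lifted it clear, and handed the job in at 9.6 s; no verdict was reported.

- **Overhang:** 39.6 mm measured from the board's far edge and about 41 mm from its centre, against the allowed 32–48 mm.
- **Squareness:** within about 0.004 rad of the riser's far edge.
- **Sideways position:** about 0.12 m from the middle of the edge, inside the 0.19 m limit.
- **Flatness:** I judged this by eye in the last side picture, where the board lies flat on the deck.
- **Other things:** the round board's centre is at the same pixel as at the start. The shaker, fruit, spoon, bowl and jar I checked only by eye, and I saw no change.
- **Check that disagreed:** a final re-fit of the riser's edge line failed (10 mm scatter) because the board now covers part of that edge. The figures above use the clean fit made before the push (0.8 mm scatter).

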